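# Fetch the tyre gauge from the sliding-door parts case and shut the case

## Robot

A 6-joint arm with a two-finger parallel gripper is mounted at the origin on the work surface. World frame = base frame: x ahead of the robot, y to its left, z up, the work surface at z = 0. Lengths are in m, angles in rad, forces in N, time in s.
With the tool pointing down it reaches from about 0.25 to 0.775 m from the base axis. Payload 4 kg.
Tool frame: the origin (TCP) lies on the front face of the gripper's body, between the roots of the fingers; the fingertips stand 97 mm ahead of it and the grasp point (between the pads) lies 78 mm ahead of it; z points along the fingers, y is the line along which they close (so a half turn about z gives the same grasp; the last joint's range is limited). The gripper opens to 94 mm and grips with 3 to 60 N. Pads are 16 mm wide; open, the fingers measure 119 mm over their backs; the gripper's body (75 mm by 177 mm) begins 78 mm behind the grasp point.
Start: joints at [1.236, 0.087, 1.371, -0, 1.684, -0.103], TCP at [0.126, 0.535, 0.303] pointing down, gripper open.
Joint ranges: [-3.1, 3.1], [-0.76, 2.03], [0.27, 2.55], [-1.08, 4.22], [0.17, 2.65], [-2.57, 2.57]. Speed limits (rad/s): [2.79, 2.79, 3.14, 3.14, 3.14, 3.14].

## Interface

Orientations are given as a unit quaternion [w, x, y, z].
In Python, from plant import manip gives the robot as it stands. The module is installed in compiled form; this text tells all that it offers.
- The arm moves only by the tool carry_out, never from a script. Its argument "increments" is a list of rows, each a list of 3 entries, a list of its own where there are three numbers: the shift along the tool's x, y, z as a fraction of full scale, then the turn, a rotation vector about the tool's x, y, z as a fraction of full scale, then the closure, from 0 (fully open) to 1 (shut). A call has 1 to 8 rows; each row is the pose to reach, as a shift and turn from the pose commanded when the call began, along the tool's axes at that moment; what a row does not reach only later rows make up. Full scale, the value 1, is 1 m for a shift and pi/4 rad for a turn. A row lasts 1/12 s, in which the tool goes at most 41.7 mm and 7.16 degrees, less where a joint would pass 70% of its speed; a pose out of reach is approached as far as the arm can. A call with a number of a shift or a turn outside -1 to 1 is refused whole. A call with a gripper value outside its range is refused whole. The fingers move at their own pace and stop on an object; "squeeze" is the grip in N (left out, the last holds). Time passes only in rows, so rows that repeat a pose let the fingers close. It gives the time, the measured TCP pose, the force, the opening and the grip force at its end, in the units of the state.
- manip.get_obs(): the state, without advancing time (a new reading comes with each control period).
- manip.grab_frame(name): name is "scene" or "top" or "wrist"; returns a dict with "pixels" (400x640x3 uint8, blue, green, red), "z_map" (400x640 float32, m along the optical axis (not along the pixel's ray), 0 where there is no reading), "fx", "fy", "cx", "cy" (pixels), "origin" and "attitude" of the camera in the world; the wrist camera has in their place "hand_eye" (4x4, takes a point from camera to tool coordinates, whose origin is the TCP and whose axes are the flange's). Camera axes: x right, y up, looking along -z (the intrinsics and any distortion apply to the point x, -y, -z); pixel columns grow to the right and rows downward; lengths in m; the calibration is good to about 2 mm. The wrist camera is an equidistant fisheye: a pixel r from the principal point sees the ray r / f radians off the axis. A picture is of the moment at which its call begins: read the wrist's pose just before it.
- manip.job_done(): hands the job in; it is judged then, once.
The state is a dict: "clock": time; "qpos": joint angles; "joint_vel": joint speeds; "joint_torque": joint torques, N m; "tool_pos": TCP position; "eef_rot": TCP orientation; "force": force on the tool from outside, world axes, zero at the start; "ft_torque": the same for the moment, N m; "opening": finger opening in m; "grasp_force": force on a finger pad.
Only numpy, scipy, OpenCV 4.12 (cv2) and the standard library are available. Lean on these libraries where they do the work, as an engineer would, in place of code of your own. Each camera call takes 0.05 s, during which the arm holds its last target. There are 200 camera calls.

## Task

Slide open the door over the bay that holds the red tyre gauge by pushing its pull bar, so that it passes under or over the other door, take the gauge out and lay it gently, dial up, wholly on the blue mat. Then shut both doors by their pull bars, the yellow lower one first and the blue upper one last, feeling for each end stop and pressing the door firmly against it for half a second (about 15 N, never over 25 N). Leave the socket clip, bowl, jar and tin where they are.

Things in the scene. Friction and masses are not known exactly. Their poses are not given: they have to be found in the camera images.
- case: grey fixed case, 210 mm deep (own x), 340 wide (own y), 74 high, under two clear horizontal bypass doors. Origin: centre of underside, on the table. End walls (y = +/-170) 52 mm high, 6 thick. A wall at y = 0 makes two bays, floor at 6 mm: +y under the upper door, -y under the lower; one holds the gauge. A pull bar at |y| = 53 mm (all doors go that far) clears |y| = 65 to 164 mm
- upper_pull (a point): blue pull bar, 70 mm along the case's x, 8 along y, 24 high, on the blue upper door (175 mm wide, 6 thick; bar 12 mm from its outer, +y edge). Point: middle of the bar's foot, 72 mm above the table; case's axes. Opens along the case's -y, over the lower door; drag 3 N, stays put. Shuts on a hard-set black stop, this point then at y = 148 to 168 mm: not told, feel for it. Starts 2 to 5 mm ajar
- lower_pull (a point): yellow pull bar, 70 x 8 x 24 mm (case axes), on the yellow lower door (175 mm wide, 6 thick; bar 12 mm from its outer, -y edge). Point: middle of the bar's foot, 64 mm above the table; case's axes. Opens along the case's +y, under the upper; drag 3 N, stays put. Shuts on its own stop, y = -148 to -168 mm. Starts 2 to 26 mm ajar. At y = -53 mm it is 29 mm or more clear of the upper door
- gauge: red tyre pressure gauge, 164 mm long, about 200 g, lying dial up on the floor of a bay about along the case's x. Origin: on its underside at the middle of its handle, a block 95 mm long (x), 30 mm wide (y), 28 mm high. x points along it to the round head (54 mm across, 30 mm high, centre 62 mm from the origin); z up out of the dial.
- gauge_grip (a point): point to grip on the gauge's handle near its centre of mass: 12 mm from the origin towards the head, 14 mm above the underside; grip across the 30 mm width (gauge's y)
- gauge_dial (a point): centre of the white dial on top of the gauge's head, 30 mm above the underside, 27 mm from the head's end
- gauge_nozzle (a point): tip of the steel nozzle at the gauge's other end (x = -75 mm), 14 mm above the underside
- mat: blue fixed mat, 220 mm in its own x, 140 mm in its own y, 6 mm thick, to the left or right of the case. Origin: centre of its underside, on the table
- clip: orange socket clip with two upright steel sockets, 150 x 34 x 42 mm, loose in the other bay. Origin: centre of its underside
- bowl: black magnetic parts bowl with lug nuts stuck in it, 140 mm across, 36 mm high, on the other side of the case from the mat. Origin: centre of its underside
- jar: glass jar with a steel snap lid, 84 mm across, 97 mm high, beyond the mat or bowl. Origin: centre of its underside
- spray: white tin with a green band, 64 mm across, 120 mm high, beyond the mat or bowl. Origin: centre of its underside

How it is judged:
By the outcome, as a careful person would: the job done as asked, in the order asked, and still so for the second after the job is handed in, with the robot touching nothing.
It also fails if it takes over 72 s, if anything falls off the work surface, if the arm or the gripper's body presses on something with over 40 N, if the wrist force passes 120 N, or if a joint passes its speed limit or range.

## Working session

There is one attempt and no reset: what is moved stays moved. The work goes in short steps, Python scripts to look and compute and a tool call to move; the robot and the scene stay as the last step left them, time stands still between calls to the robot, and variables do not carry over. Pictures are saved under pics/ and viewed, at most 10 in all, crops included, and the job is handed in when it is done.

Besides the shell and the picture viewer there is one more tool, called after ">>>" by a JSON object that holds its "api" and its "payload". carry_out: Moves the arm, as the interface text tells. Shift numbers are shares of 1 m and turn numbers shares of pi/4 rad, none past 1 either way. Its arguments: {"type":"object","properties":{"increments":{"type":"array","items":{"type":"array"}},"squeeze":{"type":"number"}},"required":["increments"]}

```bash
mkdir -p pics; cat > h.py <<'E'
from plant import manip
import numpy as np, cv2
from scipy.spatial.transform import Rotation as R
def q2r(q): return R.from_quat([q[1],q[2],q[3],q[0]])
def att(a):
    a=np.array(a,float)
    return a if a.shape==(3,3) else q2r(a).as_matrix()
def cloud(f):
    z=f['z_map'];h,w=z.shape;u,v=np.meshgrid(np.arange(w),np.arange(h))
    p=np.stack([(u-f['cx'])/f['fx']*z,-(v-f['cy'])/f['fy']*z,-z],-1)
    return p@att(f['attitude']).T+np.array(f['origin'])
def ray(f,uv,zp):
    uv=np.atleast_2d(uv).astype(float)
    d=np.stack([(uv[:,0]-f['cx'])/f['fx'],-(uv[:,1]-f['cy'])/f['fy'],-np.ones(len(uv))],-1)@att(f['attitude']).T
    o=np.array(f['origin']);return o+d*((zp-o[2])/d[:,2])[:,None]
E
python3 - <<'E'
from h import *
import pickle
o=manip.get_obs();print(o)
for n in('scene','top'):
    f=manip.grab_frame(n);pickle.dump(f,open(n+'.pkl','wb'));cv2.imwrite(f'pics/{n}0.png',f['pixels'])
    print(n,{k:f[k] for k in f if k not in('pixels','z_map')})
E
```

```text
{'clock': 0.0, 'qpos': array([ 1.23591592e+00,  8.79679925e-02,  1.37223733e+00, -1.41452993e-05,
        1.68359296e+00, -1.03083954e-01]), 'joint_vel': array([ 1.08523875e-04, -2.20978801e-03, -6.67720746e-04, -1.43334135e-04,
        2.17185073e-03, -9.06074499e-05]), 'joint_torque': array([-1.70224961e-03, -3.40172982e+01, -3.02425504e+01,  7.16380868e-02,
        3.28453572e-02, -1.47696855e-04]), 'tool_pos': array([0.12623974, 0.53497699, 0.30150543]), 'eef_rot': array([-2.32710021e-04,  1.15639647e-01,  9.93290620e-01, -1.07800285e-03]), 'force': array([ 0.37927483, -1.0563489 , -0.06213762]), 'ft_torque': array([0.00975432, 0.0146588 , 0.01483498]), 'grasp_force': 0.0, 'opening': 0.09425353761911243}
scene {'fx': 361.6033173551161, 'fy': 361.6033173551161, 'cx': 318.09543176062607, 'cy': 204.05046277895673, 'origin': array([1.05235016, 0.3758157 , 0.65018047]), 'attitude': array([0.39779474, 0.18014615, 0.35724215, 0.82564203])}
top {'fx': 371.92069129535236, 'fy': 371.92069129535236, 'cx': 322.6199038727523, 'cy': 201.9955647671894, 'origin': array([0.42168075, 0.01094455, 1.0280772 ]), 'attitude': array([-0.69526756, -0.04292088,  0.05528169,  0.71533541])}
```

View pics/top0.png

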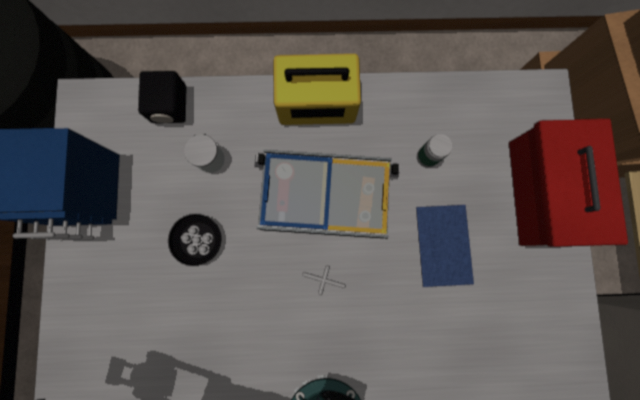

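View pics/scene0.png

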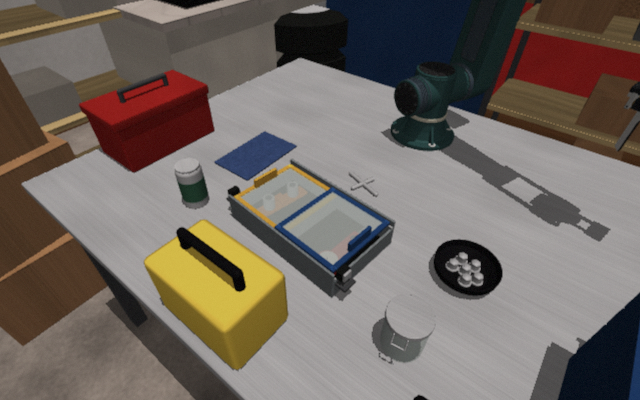

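The top view shows the case at about (326,195). Its blue door is on the left (+y), with the gauge underneath: head at (284,172), nozzle at (282,220). The blue bar is at (266,187) and the yellow bar at (386,196). The mat is at (445,245), the bowl at (196,240), the jar at (200,152) and the tin at (435,150). The scene view agrees.

```bash
cat > m.py <<'E'
from h import *
import pickle
f=pickle.load(open('top.pkl','rb'));im=f['pixels'];hsv=cv2.cvtColor(im,cv2.COLOR_BGR2HSV);P=cloud(f)
s=pickle.load(open('scene.pkl','rb'));hs=cv2.cvtColor(s['pixels'],cv2.COLOR_BGR2HSV);S=cloud(s)
def rng(h,a,b): return cv2.inRange(h,np.array(a),np.array(b))
def box(m,roi):
    k=np.zeros_like(m);x0,y0,x1,y1=roi;k[y0:y1,x0:x1]=m[y0:y1,x0:x1];return k
bl=((100,120,40),(125,255,255));ye=((15,120,90),(32,255,255));re=((170,30,40),(180,255,255));re2=((0,30,40),(8,255,255))
mat=box(rng(hsv,*bl),(405,195,485,295));c=max(cv2.findContours(mat,0,1)[0],key=cv2.contourArea)
q=ray(f,cv2.boxPoints(cv2.minAreaRect(c)),0.006);print('mat',q.round(4).tolist(),q.mean(0).round(4))
for n,cc,r,z in(('blue',bl,(250,145,335,240),.072),('yel',ye,(325,150,400,240),.064)):
    m=box(rng(hsv,*cc),r);c=max(cv2.findContours(m,0,1)[0],key=cv2.contourArea)
    q=ray(f,cv2.boxPoints(cv2.minAreaRect(c)),z);print(n,q[:,:2].round(4).tolist(),q.mean(0).round(4))
    pts=P[m>0];b=pts[(pts[:,2]>z+.012)&(pts[:,2]<z+.05)];print(' bar pts',len(b),np.median(pts[:,2]),b.mean(0) if len(b) else '')
    ms=box(rng(hs,*cc),(225,155,400,290));pts=S[ms>0]
    b=pts[(pts[:,2]>z+.009)&(pts[:,2]<z+.03)];print(' scene bar',len(b),b.min(0).round(4),b.max(0).round(4),b.mean(0).round(4)) if len(b) else None
# case outline by height
m=((P[...,2]>.03)&(P[...,2]<.11)).astype(np.uint8)*255;m=box(m,(245,135,410,250))
print('noise',np.std(P[300:320,480:500,2]))
r=box(rng(hsv,*re)|rng(hsv,*re2),(262,150,330,235))
print('red',cv2.countNonZero(r),ray(f,[np.argwhere(r)[:,::-1].mean(0)],.034) if r.any() else '')
def up(img,roi,k,n):
    x0,y0,x1,y1=roi;cv2.imwrite(n,cv2.resize(img[y0:y1,x0:x1],None,fx=k,fy=k,interpolation=cv2.INTER_CUBIC))
a=im[140:245,250:405];b=s['pixels'][150:295,220:400]
g=lambda i,k:cv2.convertScaleAbs(cv2.resize(i,None,fx=k,fy=k,interpolation=cv2.INTER_CUBIC),alpha=1.5)
cv2.imwrite('pics/c0.png',g(a,5))
E
python3 m.py
```

```text
mat [[0.5366, -0.2733, 0.006], [0.5444, -0.4047, 0.006], [0.3353, -0.4055, 0.006], [0.3284, -0.2777, 0.006]] [ 0.4362 -0.3403  0.006 ]
blue [[0.503, 0.1534], [0.6905, 0.1398], [0.6741, -0.0341], [0.4868, -0.0158]] [0.5886 0.0608 0.072 ]
 bar pts 94 0.07188618227422189 [0.59452292 0.135264   0.09502601]
 scene bar 182 [0.5639 0.1315 0.0813] [0.6329 0.145  0.0982] [0.6015 0.1387 0.092 ]
yel [[0.4849, -0.0194], [0.6742, -0.0389], [0.659, -0.193], [0.4699, -0.1693]] [ 0.572  -0.1052  0.064 ]
 bar pts 95 0.06380077711184545 [ 0.56611456 -0.16643056  0.08688804]
 scene bar 156 [ 0.5349 -0.1715  0.0731] [ 0.6028 -0.1568  0.0897] [ 0.5702 -0.1627  0.0826]
noise 0.07254024977017536
red 2 [[0.59064795 0.09509859 0.034     ]]
```

View pics/c0.png

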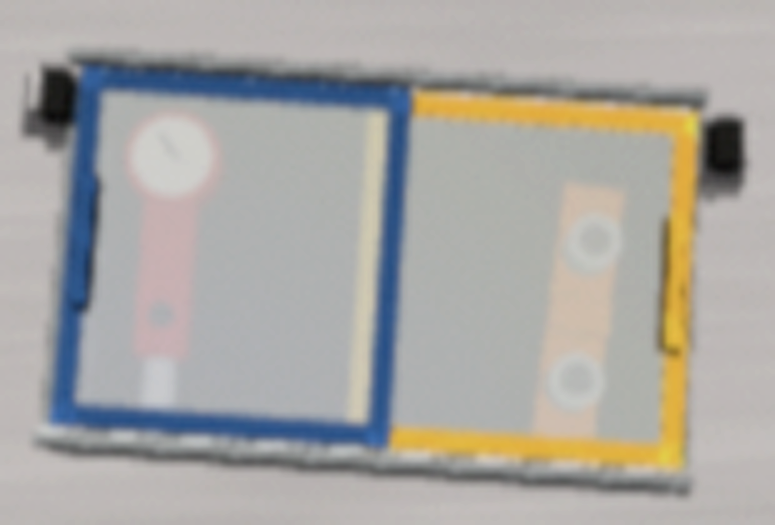

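```bash
cat > m2.py <<'E'
from m import *
print('----')
C=lambda p:np.array(p)/5+[250,140]
q=ray(f,[C(p) for p in((70,52),(707,95),(690,490),(35,440))],.074);print('rail',q[:,:2].round(4).tolist())
c=q.mean(0)[:2]
# bar pts, both views, fit yaw
yaw=np.arctan2(*( (q[1]-q[0]+q[2]-q[3])[:2]*[-1,-1])[[1,0]]);ya=yaw-np.pi/2
ex=(q[0]+q[1]-q[2]-q[3])[:2];print('yaw from y-dir',np.degrees(ya),'x-dir',np.degrees(np.arctan2(ex[1],ex[0])),'centre',c)
B=[]
for cc,z,(rt,rs) in((bl,.072,((250,145,335,240),(225,155,400,290))),(ye,.064,((325,150,400,240),(225,155,400,290)))):
    a=[]
    for H,X,r in((hsv,P,rt),(hs,S,rs)):
        m=box(rng(H,*cc),r);p=X[m>0];p=p[(p[:,2]>z+.018)&(p[:,2]<z+.032)]
        R_=cv2.minAreaRect(p[:,:2].astype(np.float32)*1000);print(len(p),R_,p.mean(0).round(4));a.append(np.array(R_[0])/1000)
    B.append(np.mean(a,0))
d=B[0]-B[1];print('bars',B,'yaw bars',np.degrees(np.arctan2(-d[0],d[1])),'dist',np.hypot(*d))
t=np.radians(-5.6)
M=np.array([[np.cos(t),np.sin(t)],[-np.sin(t),np.cos(t)]])
for b in B: print('bar in case',M@(b-c))
for n,p,z in(('dial',(173,157),.036),('noz',(158,405),.020)):
    w=ray(f,[C(p)],z)[0];print(n,w,M@(w[:2]-c))
E
python3 m2.py | sed '1,/----/d'
```

```text
rail [[0.6964, 0.1426], [0.6646, -0.1927], [0.4572, -0.1725], [0.4924, 0.1621]]
yaw from y-dir -5.709811244990231 x-dir -5.50646350452926 centre [ 0.57762068 -0.01513861]
92 ((595.5438842773438, 135.31629943847656), (8.394713401794434, 69.9875717163086), 84.84781646728516) [0.5947 0.1353 0.0952]
125 ((598.4389038085938, 137.65304565429688), (9.188277244567871, 68.85773468017578), 84.45083618164062) [0.5998 0.1382 0.0949]
90 ((566.8387451171875, -166.91043090820312), (8.779376029968262, 67.59645080566406), 84.55905151367188) [ 0.5671 -0.1666  0.0874]
89 ((568.69775390625, -164.2547149658203), (9.747614860534668, 67.6438217163086), 85.2132339477539) [ 0.5696 -0.1635  0.0864]
bars [array([0.59699139, 0.13648467]), array([ 0.56776825, -0.16558257])] yaw bars -5.52581701455823 dist 0.3034775328920117
bar in case [0.00448243 0.1527899 ]
bar in case [ 0.00487535 -0.15068738]
dial [0.64707275 0.09243967 0.036     ] [0.05862281 0.11384218]
noz [0.51345516 0.1039907  0.02      ] [-0.07548426  0.1122993 ]
```

```bash
cat > g.py <<'E'
import sys
from h import *
c=np.array([.5815,-.0155]);t=np.radians(-5.55)
ex=np.array([np.cos(t),np.sin(t)]);ey=np.array([-np.sin(t),np.cos(t)])
def state():
    o=manip.get_obs();p=o['tool_pos'];d=p[:2]-c
    print('t %.2f case x %.4f y %.4f tipz %.4f'%(o['clock'],d@ex,d@ey,p[2]-.097),'Fcase x %.1f y %.1f z %.1f'%(o['force'][:2]@ex,o['force'][:2]@ey,o['force'][2]),'open %.4f grip %.1f'%(o['opening'],o['grasp_force']),'q',np.round(o['qpos'],2));return o
def go(x,y,tz,yaw=t,world=False):
    o=manip.get_obs();T=q2r(o['eef_rot'])
    xy=np.array([x,y]) if world else c+ex*x+ey*y
    d=T.inv().apply(np.r_[xy,tz+.097]-o['tool_pos'])
    Y=np.array([-np.sin(yaw),np.cos(yaw),0]);Z=np.array([0,0,-1.]);X=np.cross(Y,Z)
    G=R.from_matrix(np.stack([X,Y,Z],1));r=(T.inv()*G).as_rotvec()/(np.pi/4)
    print('shift',d.round(4),'turn',r.round(4))
if __name__=='__main__':
    state()
    for a in sys.argv[1:]: go(*eval('('+a+')'))
E
python3 g.py "0,.185,.2" "0,.185,.082"
```

```text
t 0.10 case x -0.5063 y 0.5039 tipz 0.2047 Fcase x 0.2 y 0.3 z 0.4 open 0.0940 grip 0.0 q [ 1.24  0.09  1.37 -0.    1.68 -0.1 ]
shift [-0.5446 -0.2479  0.005 ] turn [-0.0025 -0.0004 -0.1718]
shift [-0.5447 -0.2476  0.123 ] turn [-0.0025 -0.0004 -0.1718]
```

>>> {"api": "carry_out", "payload": {"increments": [[[-0.035, -0.016, 0], [0, 0, -0.086], 1], [[-0.07, -0.032, 0], [0, 0, -0.172], 1], [[-0.105, -0.048, 0], [0, 0, -0.172], 1], [[-0.14, -0.064, 0], [0, 0, -0.172], 1], [[-0.175, -0.08, 0], [0, 0, -0.172], 1], [[-0.21, -0.096, 0], [0, 0, -0.172], 1], [[-0.245, -0.112, 0], [0, 0, -0.172], 1], [[-0.28, -0.128, 0], [0, 0, -0.172], 1]], "squeeze": 20}}

```text
clock: 0.77
tool_pos: [0.3705, 0.3449, 0.3023]
eef_rot: [-0.0, 0.048, 0.999, -0.0]
force: [0.7, 0.0, 0.6]
opening: 0.0442
grasp_force: 0.0
```

```bash
python3 g.py "0,.185,.2" "0,.185,.082"
```

```text
t 0.77 case x -0.2449 y 0.3383 tipz 0.2053 Fcase x 0.7 y 0.1 z 0.6 open 0.0442 grip 0.0 q [ 0.64 -0.01  1.47  0.    1.68 -0.84]
shift [-0.2449 -0.1534  0.0052] turn [-0.0003 -0.0006  0.0004]
shift [-0.2449 -0.1533  0.1232] turn [-0.0003 -0.0006  0.0004]
```

>>> {"api": "carry_out", "payload": {"increments": [[[-0.035, -0.022, 0], [0, 0, 0], 1], [[-0.07, -0.044, 0], [0, 0, 0], 1], [[-0.105, -0.066, 0], [0, 0, 0], 1], [[-0.14, -0.088, 0], [0, 0, 0], 1], [[-0.175, -0.11, 0.005], [0, 0, 0], 1], [[-0.21, -0.132, 0.02], [0, 0, 0], 1], [[-0.245, -0.153, 0.04], [0, 0, 0], 1], [[-0.245, -0.153, 0.08], [0, 0, 0], 1]]}}

```text
clock: 1.43
tool_pos: [0.6045, 0.1665, 0.2278]
eef_rot: [0.006, 0.051, 0.999, 0.0]
force: [0.2, -0.1, 0.6]
opening: 0.0005
grasp_force: 0.0
```

>>> {"api": "carry_out", "payload": {"increments": [[[0, 0, 0.03], [0, 0, 0], 1], [[0, 0, 0.043], [0, 0, 0], 1], [[0, 0, 0.043], [0, 0, 0], 1]]}}

```text
clock: 1.68
tool_pos: [0.5961, 0.17, 0.1755]
eef_rot: [-0.005, 0.049, 0.999, -0.001]
force: [0.1, -0.8, -0.1]
opening: 0.0004
grasp_force: 0.0
```

```bash
python3 g.py "0,.185,.082" "0,.068,.082"
```

```text
t 1.68 case x -0.0034 y 0.1860 tipz 0.0785 Fcase x 0.2 y -0.7 z -0.1 open 0.0004 grip 0.0 q [ 0.19  0.3   1.37  0.    1.48 -1.29]
shift [-0.0034 -0.001  -0.0036] turn [-0.0035 -0.0128 -0.0002]
shift [-0.0034 -0.118  -0.0033] turn [-0.0035 -0.0128 -0.0002]
```

>>> {"api": "carry_out", "payload": {"increments": [[[0, -0.008, -0.002], [0, 0, 0], 1], [[0, -0.016, -0.002], [0, 0, 0], 1], [[0, -0.024, -0.002], [0, 0, 0], 1], [[0, -0.032, -0.002], [0, 0, 0], 1], [[0, -0.04, -0.002], [0, 0, 0], 1], [[0, -0.05, -0.002], [0, 0, 0], 1], [[0, -0.06, -0.002], [0, 0, 0], 1], [[0, -0.07, -0.002], [0, 0, 0], 1]]}}

```text
clock: 2.35
tool_pos: [0.5926, 0.1002, 0.1849]
eef_rot: [0.002, 0.048, 0.999, 0.001]
force: [2.6, 3.6, 5.3]
opening: 0.0006
grasp_force: 3.3
```

```bash
python3 g.py "0,.068,.082"
```

```text
t 2.35 case x -0.0001 y 0.1162 tipz 0.0879 Fcase x 2.2 y 3.9 z 5.3 open 0.0006 grip 3.3 q [ 0.07  0.25  1.42  0.    1.47 -1.4 ]
shift [-0.0001 -0.0482  0.0058] turn [0.0016 0.0058 0.0004]
```

>>> {"api": "carry_out", "payload": {"increments": [[[0, -0.01, 0.003], [0, 0, 0], 1], [[0, -0.02, 0.003], [0, 0, 0], 1], [[0, -0.028, 0.003], [0, 0, 0], 1], [[0, -0.036, 0.003], [0, 0, 0], 1], [[0, -0.042, 0.003], [0, 0, 0], 1], [[0, -0.046, 0.003], [0, 0, 0], 1], [[0, -0.046, 0.003], [0, 0, 0], 1]]}}

```text
clock: 2.93
tool_pos: [0.588, 0.0531, 0.1822]
eef_rot: [0.002, 0.049, 0.999, -0.001]
force: [0.4, 1.0, 8.2]
opening: 0.0009
grasp_force: 3.3
```

```bash
python3 g.py "0,.068,.082"
```

```text
t 2.93 case x -0.0002 y 0.0689 tipz 0.0852 Fcase x 0.3 y 1.0 z 8.2 open 0.0009 grip 3.3 q [-0.01  0.23  1.45 -0.    1.46 -1.48]
shift [-0.0002 -0.0009  0.0032] turn [-0.0015  0.0051 -0.0018]
```

>>> {"api": "carry_out", "payload": {"increments": [[[0, 0, -0.03], [0, 0, 0], 1], [[0.03, -0.01, -0.07], [0, 0, 0], 0.4], [[0.05, -0.04, -0.09], [0, 0, 0], 0.4], [[0.07, -0.08, -0.09], [0, 0, 0], 0.4], [[0.09, -0.11, -0.09], [0, 0, 0], 0.4], [[0.11, -0.14, -0.09], [0, 0, 0], 0.4], [[0.12, -0.16, -0.09], [0, 0, 0], 0.4], [[0.12, -0.16, -0.09], [0, 0, 0], 0.4]]}}

```text
clock: 3.6
tool_pos: [0.4489, -0.0966, 0.2692]
eef_rot: [-0.002, 0.052, 0.999, -0.002]
force: [0.4, 0.3, -0.6]
opening: 0.044
grasp_force: 0.0
```

```bash
python3 - <<'E'
from g import *
import pickle
state()
F={}
for n in('top','scene'): F[n]=manip.grab_frame(n);pickle.dump(F[n],open(n+'1.pkl','wb'))
g=lambda i,k:cv2.convertScaleAbs(cv2.resize(i,None,fx=k,fy=k,interpolation=cv2.INTER_CUBIC),alpha=1.4)
a=g(F['top']['pixels'][140:250,250:405],5);b=g(F['scene']['pixels'][150:300,220:400],3.67)
cv2.imwrite('pics/c1.png',a);cv2.imwrite('pics/s1.png',b)
E
```

```text
t 3.60 case x -0.1241 y -0.0935 tipz 0.1722 Fcase x 0.4 y 0.4 z -0.6 open 0.0440 grip 0.0 q [-0.33 -0.11  1.63 -0.    1.62 -1.8 ]
```

View pics/c1.png

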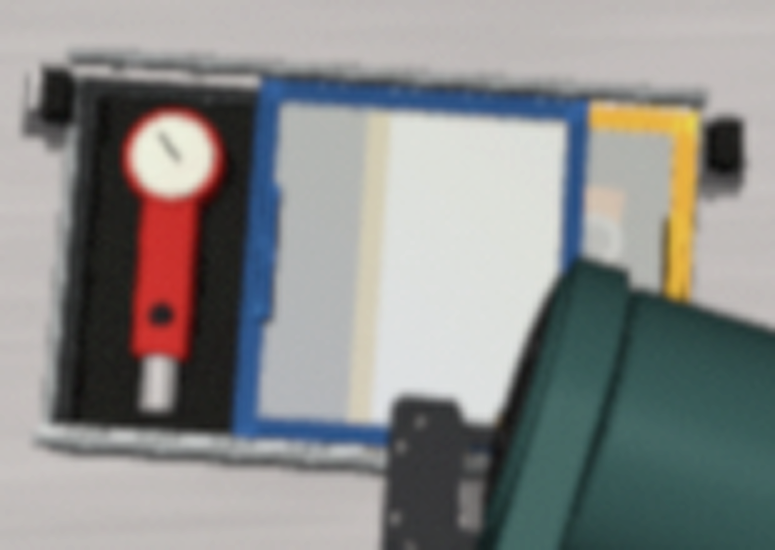

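The crop shows the upper door open and the gauge lying clear in the left bay: dial at (173,157), handle around (167,280), nozzle tip at (157,410).

```bash
cat > gg.py <<'E'
from g import *
def gauge(f,roi,floor=.006):
    im=f['pixels'];x0,y0,x1,y1=roi;h=cv2.cvtColor(im,cv2.COLOR_BGR2HSV);P=cloud(f)
    m=cv2.inRange(h,(172,120,70),(180,255,255))|cv2.inRange(h,(0,120,70),(8,255,255))
    k=np.zeros_like(m);k[y0:y1,x0:x1]=m[y0:y1,x0:x1]
    n,l,s,_=cv2.connectedComponentsWithStats(k);k=(l==1+s[1:,4].argmax())
    p=P[k];p=p[(p[:,2]>floor+.022)&(p[:,2]<floor+.04)]
    # iterate handle axis: PCA of narrow part
    q=p[:,:2];hd=None
    uv=np.argwhere(k)[:,::-1]; r=ray(f,uv,floor+.029)[:,:2]
    d=np.linalg.svd(r-r.mean(0))[2][0] if len(r)<3000 else np.array([1,0.])
    if len(r)>=3000: d=np.linalg.svd((r-r.mean(0)),full_matrices=False)[2][0]
    res={}
    for nm,a in(('ray',r),('depth',q)):
        ax=d.copy()
        for _ in range(4):
            s_=(a-a.mean(0))@ax;w=(a-a.mean(0))@[-ax[1],ax[0]]
            lo,hi=np.percentile(s_,[.5,99.5])
            # head end = wider
            if np.ptp(w[s_<lo+.04])>np.ptp(w[s_>hi-.04]): ax=-ax;continue
            sel=(s_>lo+.008)&(s_<lo+.085)
            e=np.arange(lo+.008,lo+.085,.006);mid=[((w[(s_>=b)&(s_<b+.006)].max()+w[(s_>=b)&(s_<b+.006)].min())/2) for b in e]
            sl,ic=np.polyfit(e+.003,mid,1);ax=ax+sl*np.array([-ax[1],ax[0]]);ax/=np.linalg.norm(ax)
        s_=(a-a.mean(0))@ax;w=(a-a.mean(0))@[-ax[1],ax[0]];lo,hi=np.percentile(s_,[.2,99.8]);sel=(s_>lo+.008)&(s_<lo+.085)
        wm=np.mean(mid);org=a.mean(0)+ax*(lo+.0475)+np.array([-ax[1],ax[0]])*wm
        org2=a.mean(0)+ax*(hi-.089)+np.array([-ax[1],ax[0]])*wm
        print(nm,len(a),'yaw',np.degrees(np.arctan2(ax[1],ax[0])).round(2),'org',org.round(4),'from head',org2.round(4),'grip',(.5*org+.5*org2+.012*ax).round(4),'z',np.median(p[:,2]).round(4))
if __name__=='__main__':
    import pickle
    for n,roi in(('top1',(255,145,310,230)),('scene1',(290,170,400,290))): print(n);gauge(pickle.load(open(n+'.pkl','rb')),roi)
    g_=lambda xy:(np.dot(xy-c,ex),np.dot(xy-c,ey))
E
python3 gg.py
```

```text
top1
ray 419 yaw -4.91 org [0.5867 0.0989] from head [0.5852 0.099 ] grip [0.5979 0.0979] z 0.0335
depth 386 yaw -4.33 org [0.589  0.0994] from head [0.5855 0.0997] grip [0.5992 0.0986] z 0.0335
scene1
ray 573 yaw -4.91 org [0.5922 0.1056] from head [0.5805 0.1066] grip [0.5983 0.105 ] z 0.0339
depth 441 yaw -5.13 org [0.59   0.1024] from head [0.5807 0.1033] grip [0.5973 0.1018] z 0.0339
```

```bash
python3 g.py ".598,.100,.13,np.radians(-4.9),True" ".598,.100,.009,np.radians(-4.9),True"
```

```text
t 3.70 case x -0.1221 y -0.0906 tipz 0.1723 Fcase x -0.0 y 0.4 z 0.3 open 0.0517 grip 0.0 q [-0.33 -0.1   1.63 -0.    1.62 -1.8 ]
shift [-0.1268  0.2075  0.0419] turn [-0.0006 -0.0026 -0.0184]
shift [-0.1271  0.2076  0.1629] turn [-0.0006 -0.0026 -0.0184]
```

>>> {"api": "carry_out", "payload": {"increments": [[[-0.02, 0.032, 0], [0, 0, -0.018], 0.42], [[-0.04, 0.064, 0], [0, 0, -0.018], 0.42], [[-0.06, 0.097, 0.01], [0, 0, -0.018], 0.42], [[-0.08, 0.129, 0.02], [0, 0, -0.018], 0.42], [[-0.1, 0.162, 0.03], [0, 0, -0.018], 0.42], [[-0.118, 0.194, 0.036], [0, 0, -0.018], 0.42], [[-0.127, 0.2075, 0.042], [0, 0, -0.018], 0.42], [[-0.127, 0.2075, 0.042], [0, 0, -0.018], 0.42]]}}

```text
clock: 4.37
tool_pos: [0.5994, 0.1059, 0.2243]
eef_rot: [-0.003, 0.038, 0.999, 0.0]
force: [-1.0, -0.6, -0.1]
opening: 0.0547
grasp_force: 0.0
```

>>> {"api": "carry_out", "payload": {"increments": [[[0, 0, 0], [0, 0, 0], 0.42], [[0, 0, 0], [0, 0, 0], 0.42]]}}

```text
clock: 4.53
tool_pos: [0.5985, 0.1017, 0.2275]
eef_rot: [-0.001, 0.041, 0.999, -0.0]
force: [-0.3, 0.1, 0.3]
opening: 0.0546
grasp_force: 0.0
```

```bash
python3 g.py ".598,.100,.009,np.radians(-4.9),True"
```

```text
t 4.53 case x 0.0055 y 0.1183 tipz 0.1305 Fcase x -0.3 y 0.1 z 0.3 open 0.0546 grip 0.0 q [ 0.08  0.24  1.35 -0.    1.56 -1.41]
shift [ 1.000e-04 -1.700e-03  1.215e-01] turn [-0.0013 -0.0017  0.0046]
```

>>> {"api": "carry_out", "payload": {"increments": [[[0, -0.002, 0.03], [0, 0, 0], 0.42], [[0, -0.002, 0.06], [0, 0, 0], 0.42], [[0, -0.002, 0.08], [0, 0, 0], 0.42], [[0, -0.002, 0.1], [0, 0, 0], 0.42], [[0, -0.002, 0.11], [0, 0, 0], 0.42], [[0, -0.002, 0.115], [0, 0, 0], 0.42], [[0, -0.002, 0.119], [0, 0, 0], 0.42], [[0, -0.002, 0.12], [0, 0, 0], 0.42]]}}

```text
clock: 5.2
tool_pos: [0.5989, 0.0993, 0.1088]
eef_rot: [0.001, 0.042, 0.999, 0.0]
force: [0.2, -0.3, -0.2]
opening: 0.0544
grasp_force: 0.0
```

```bash
python3 g.py ".598,.100,.009,np.radians(-4.9),True"
```

```text
t 5.20 case x 0.0063 y 0.1160 tipz 0.0118 Fcase x 0.3 y -0.3 z -0.2 open 0.0544 grip 0.0 q [ 0.07  0.32  1.49 -0.    1.33 -1.42]
shift [0.001  0.0006 0.0028] turn [0.0002 0.0017 0.003 ]
```

Close on the handle, wait, then lift a little.

>>> {"api": "carry_out", "payload": {"increments": [[[0, 0, 0.001], [0, 0, 0], 0.6], [[0, 0, 0.001], [0, 0, 0], 0.65], [[0, 0, 0.001], [0, 0, 0], 0.7], [[0, 0, 0.001], [0, 0, 0], 0.8], [[0, 0, 0.001], [0, 0, 0], 0.9], [[0, 0, 0.001], [0, 0, 0], 1], [[0, 0, 0.001], [0, 0, 0], 1], [[0, 0, 0.001], [0, 0, 0], 1]], "squeeze": 25}}

```text
clock: 5.87
tool_pos: [0.599, 0.0996, 0.1078]
eef_rot: [0.001, 0.041, 0.999, -0.0]
force: [-0.3, -1.2, 4.8]
opening: 0.0297
grasp_force: 25.0
```

>>> {"api": "carry_out", "payload": {"increments": [[[0, 0, -0.005], [0, 0, 0], 1], [[0, 0, -0.015], [0, 0, 0], 1], [[0, 0, -0.03], [0, 0, 0], 1], [[0, 0, -0.05], [0, 0, 0], 1], [[0, 0, -0.075], [0, 0, 0], 1], [[0, 0, -0.1], [0, 0, 0], 1], [[0, 0, -0.12], [0, 0, 0], 1], [[0, 0, -0.13], [0, 0, 0], 1]]}}

```text
clock: 6.53
tool_pos: [0.5993, 0.1, 0.2406]
eef_rot: [0.002, 0.041, 0.999, 0.0]
force: [1.0, -1.3, -1.5]
opening: 0.0297
grasp_force: 25.0
```

```bash
python3 - <<'E'
from g import *
import pickle
state()
o=manip.get_obs();f=manip.grab_frame('wrist');pickle.dump((o,f),open('w.pkl','wb'));cv2.imwrite('pics/w0.png',f['pixels'])
f=manip.grab_frame('scene');pickle.dump(f,open('scene2.pkl','wb'));cv2.imwrite('pics/s2.png',cv2.resize(f['pixels'][100:300,200:500],None,fx=2.5,fy=2.5))
E
```

```text
t 6.53 case x 0.0066 y 0.1167 tipz 0.1436 Fcase x 1.1 y -1.2 z -1.5 open 0.0297 grip 25.0 q [ 0.07  0.23  1.33  0.    1.58 -1.42]
```

View pics/s2.png

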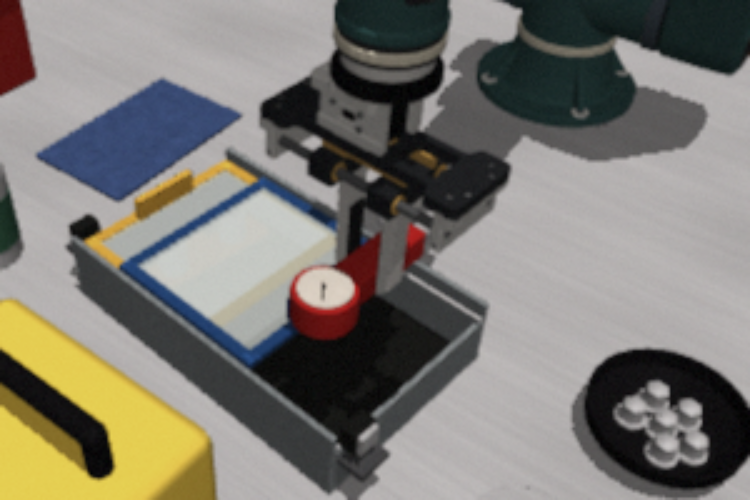

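The scene shows the gauge held level and dial up, with its head at (323,300). The mat at (140,140) is clear.

```bash
python3 - <<'E'
from g import *
import pickle
for n,roi in(('top',(405,195,485,295)),('scene',(205,125,305,185))):
    f=pickle.load(open(n+'.pkl','rb'));h=cv2.cvtColor(f['pixels'],cv2.COLOR_BGR2HSV);m=cv2.inRange(h,(100,90,30),(125,255,255))
    x0,y0,x1,y1=roi;k=np.zeros_like(m);k[y0:y1,x0:x1]=m[y0:y1,x0:x1]
    c0=max(cv2.findContours(k,0,1)[0],key=cv2.contourArea)
    w=ray(f,c0[:,0],.006)[:,:2];print(n,cv2.minAreaRect((w*1000).astype(np.float32)))
d=-.005*np.array([np.cos(np.radians(2)),np.sin(np.radians(2))])
go(.441,-.340,.13,np.radians(2),True)
E
```

```text
top ((436.7699279785156, -338.819091796875), (213.35765075683594, 135.07476806640625), 1.3335133790969849)
scene ((441.87451171875, -336.5198669433594), (217.62266540527344, 139.336181640625), 1.1843879222869873)
shift [ 0.1217 -0.4515  0.0115] turn [ 0.001   0.0058 -0.1494]
```

>>> {"api": "carry_out", "payload": {"increments": [[[0.012, -0.02, -0.005], [0, 0, 0], 1], [[0.03, -0.05, -0.01], [0, 0, 0], 1], [[0.048, -0.08, -0.015], [0, 0, 0], 1], [[0.066, -0.11, -0.015], [0, 0, 0], 1], [[0.084, -0.14, -0.015], [0, 0, 0], 1], [[0.1, -0.172, -0.015], [0, 0, 0], 1], [[0.112, -0.205, -0.015], [0, 0, 0], 1], [[0.118, -0.24, -0.015], [0, 0, 0], 1]]}}

```text
clock: 7.3
tool_pos: [0.4588, -0.1301, 0.2498]
eef_rot: [-0.002, 0.041, 0.999, 0.001]
force: [-0.0, 0.6, -2.2]
opening: 0.0295
grasp_force: 25.0
```

>>> {"api": "carry_out", "payload": {"increments": [[[0, -0.034, 0], [0, 0, -0.03], 1], [[0, -0.068, 0], [0, 0, -0.06], 1], [[0, -0.102, 0], [0, 0, -0.1], 1], [[0, -0.136, 0], [0, 0, -0.14], 1], [[0, -0.168, 0], [0, 0, -0.14], 1], [[0, -0.194, 0], [0, 0, -0.14], 1], [[0, -0.209, 0], [0, 0, -0.14], 1], [[0, -0.209, 0], [0, 0, -0.14], 1]]}}

```text
clock: 7.97
tool_pos: [0.4429, -0.3402, 0.2495]
eef_rot: [-0.002, -0.012, 1.0, 0.001]
force: [-0.7, 0.2, -2.8]
opening: 0.0299
grasp_force: 25.0
```

>>> {"api": "carry_out", "payload": {"increments": [[[0, 0, 0], [0, 0, 0], 1], [[0, 0, 0], [0, 0, 0], 1], [[0, 0, 0], [0, 0, 0], 1]]}}

```text
clock: 8.22
tool_pos: [0.4442, -0.3365, 0.2517]
eef_rot: [-0.0, -0.015, 1.0, 0.001]
force: [-0.3, -0.1, -2.2]
opening: 0.0298
grasp_force: 25.0
```

```bash
python3 g.py ".444,-.3375,.013,np.radians(1.3),True"
```

```text
t 8.22 case x -0.1056 y -0.3328 tipz 0.1547 Fcase x -0.3 y -0.2 z -2.2 open 0.0298 grip 25.0 q [-0.75  0.12  1.44  0.    1.59 -2.35]
shift [ 0.0002 -0.0011  0.1417] turn [ 0.0015 -0.0003  0.0083]
```

>>> {"api": "carry_out", "payload": {"increments": [[[0, -0.001, 0.03], [0, 0, 0], 1], [[0, -0.001, 0.06], [0, 0, 0], 1], [[0, -0.001, 0.085], [0, 0, 0], 1], [[0, -0.001, 0.105], [0, 0, 0], 1], [[0, -0.001, 0.12], [0, 0, 0], 1], [[0, -0.001, 0.13], [0, 0, 0], 1], [[0, -0.001, 0.137], [0, 0, 0], 1], [[0, -0.001, 0.139], [0, 0, 0], 1]]}}

```text
clock: 8.88
tool_pos: [0.444, -0.338, 0.1122]
eef_rot: [-0.0, -0.014, 1.0, 0.001]
force: [-1.2, -0.2, -2.3]
opening: 0.0297
grasp_force: 25.0
```

>>> {"api": "carry_out", "payload": {"increments": [[[0, 0, 0], [0, 0, 0], 1], [[0, 0, 0.001], [0, 0, 0], 1], [[0, 0, 0.002], [0, 0, 0], 1], [[0, 0, 0.002], [0, 0, 0], 1]]}}

```text
clock: 9.22
tool_pos: [0.4443, -0.3394, 0.1119]
eef_rot: [0.001, -0.014, 1.0, -0.001]
force: [0.2, -0.8, -2.4]
opening: 0.0299
grasp_force: 25.0
```

>>> {"api": "carry_out", "payload": {"increments": [[[0, 0, 0.0005], [0, 0, 0], 1], [[0, 0, 0.001], [0, 0, 0], 1], [[0, 0, 0.0015], [0, 0, 0], 1], [[0, 0, 0.0015], [0, 0, 0], 1]]}}

```text
clock: 9.55
tool_pos: [0.4439, -0.339, 0.1094]
eef_rot: [-0.0, -0.014, 1.0, 0.0]
force: [0.1, -0.2, -2.3]
opening: 0.0299
grasp_force: 25.0
```

>>> {"api": "carry_out", "payload": {"increments": [[[0, 0, 0.0005], [0, 0, 0], 1], [[0, 0, 0.001], [0, 0, 0], 1], [[0, 0, 0.001], [0, 0, 0], 1]]}}

```text
clock: 9.8
tool_pos: [0.4439, -0.339, 0.1083]
eef_rot: [-0.0, -0.014, 1.0, 0.0]
force: [-0.8, -1.1, -2.7]
opening: 0.0297
grasp_force: 25.0
```

>>> {"api": "carry_out", "payload": {"increments": [[[0, 0, 0.0005], [0, 0, 0], 1], [[0, 0, 0.0007], [0, 0, 0], 1], [[0, 0, 0.0007], [0, 0, 0], 1]]}}

```text
clock: 10.05
tool_pos: [0.444, -0.339, 0.1079]
eef_rot: [0.0, -0.014, 1.0, 0.0]
force: [-0.5, 0.4, -0.9]
opening: 0.0297
grasp_force: 25.0
```

>>> {"api": "carry_out", "payload": {"increments": [[[0, 0, 0.0004], [0, 0, 0], 1], [[0, 0, 0.0004], [0, 0, 0], 1], [[0, 0, 0.0004], [0, 0, 0], 0.62], [[0, 0, 0.0004], [0, 0, 0], 0.5], [[0, 0, 0.0004], [0, 0, 0], 0.42], [[0, 0, 0.0004], [0, 0, 0], 0.42], [[0, 0, 0.0004], [0, 0, 0], 0.42]]}}

```text
clock: 10.63
tool_pos: [0.4441, -0.3391, 0.1074]
eef_rot: [0.0, -0.014, 1.0, -0.0]
force: [-1.3, -0.0, 0.2]
opening: 0.0543
grasp_force: 0.0
```

>>> {"api": "carry_out", "payload": {"increments": [[[0, 0, -0.01], [0, 0, 0], 0.42], [[0, 0, -0.03], [0, 0, 0], 0.42], [[0, 0, -0.06], [0, 0, 0], 0.42], [[0, 0, -0.09], [0, 0, 0], 0.42], [[0, 0.02, -0.12], [0, 0, 0.04], 1], [[0, 0.05, -0.13], [0, 0, 0.08], 1], [[0, 0.08, -0.13], [0, 0, 0.12], 1], [[0, 0.11, -0.13], [0, 0, 0.15], 1]]}}

```text
clock: 11.3
tool_pos: [0.4413, -0.2285, 0.24]
eef_rot: [0.002, 0.046, 0.999, -0.001]
force: [0.3, 0.4, -0.2]
opening: 0.0313
grasp_force: 0.0
```

```bash
python3 g.py "0,-.129,.13" "0,-.129,.075"
```

```text
t 11.30 case x -0.1189 y -0.2255 tipz 0.1430 Fcase x 0.2 y 0.4 z -0.2 open 0.0313 grip 0.0 q [-0.59 -0.01  1.6   0.    1.55 -2.07]
shift [-0.1192  0.0961  0.0133] turn [-0.0024  0.0051  0.0051]
shift [-0.119   0.0962  0.0683] turn [-0.0024  0.0051  0.0051]
```

>>> {"api": "carry_out", "payload": {"increments": [[[-0.017, 0.014, 0], [0, 0, 0.005], 1], [[-0.034, 0.028, 0], [0, 0, 0.005], 1], [[-0.051, 0.042, 0], [0, 0, 0.005], 1], [[-0.068, 0.056, 0], [0, 0, 0.005], 1], [[-0.085, 0.07, 0], [0, 0, 0.005], 1], [[-0.102, 0.084, 0], [0, 0, 0.005], 1], [[-0.119, 0.096, 0.005], [0, 0, 0.005], 1], [[-0.119, 0.096, 0.013], [0, 0, 0.005], 1]]}}

```text
clock: 11.97
tool_pos: [0.5709, -0.1425, 0.2259]
eef_rot: [0.002, 0.046, 0.999, 0.0]
force: [-0.3, 0.0, 0.4]
opening: 0.0007
grasp_force: 0.0
```

>>> {"api": "carry_out", "payload": {"increments": [[[0, 0, 0], [0, 0, 0], 1], [[0, 0, 0], [0, 0, 0], 1], [[0, 0, 0], [0, 0, 0], 1]]}}

```text
clock: 12.22
tool_pos: [0.5674, -0.1448, 0.2246]
eef_rot: [-0.0, 0.048, 0.999, -0.0]
force: [0.1, 0.2, 0.5]
opening: -0.0001
grasp_force: 0.0
```

```bash
python3 - <<'E'
from g import *
import pickle
state();go(0,-.1285,.074)
f=manip.grab_frame('scene');pickle.dump(f,open('scene3.pkl','wb'));cv2.imwrite('pics/s3.png',cv2.resize(f['pixels'][120:300,180:400],None,fx=3.2,fy=3.2,interpolation=cv2.INTER_CUBIC))
E
```

```text
t 12.22 case x -0.0015 y -0.1301 tipz 0.1276 Fcase x 0.1 y 0.2 z 0.5 open -0.0001 grip 0.0 q [-0.35  0.19  1.41 -0.    1.54 -1.82]
shift [-0.0016  0.0016  0.0536] turn [-0.0003 -0.0005  0.002 ]
```

View pics/s3.png

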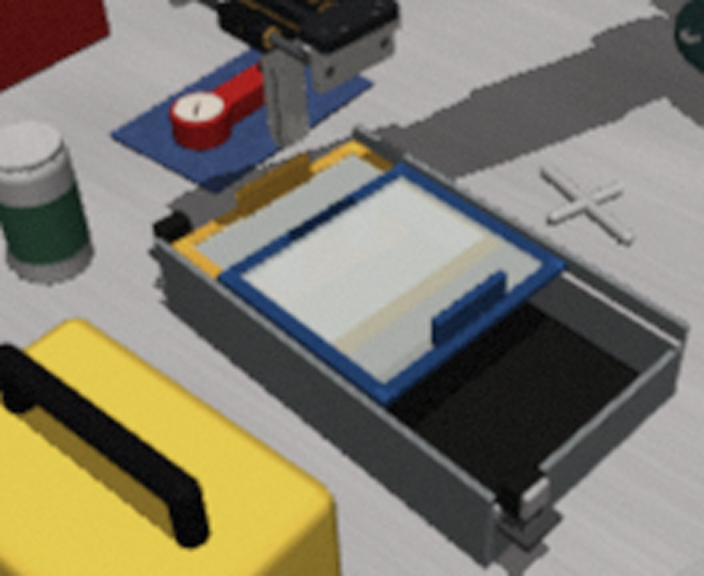

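The gauge is dial up on the mat, with its dial at (200,108). The fingers hover over the gap between the blue door edge and the yellow bar at (275,185).

>>> {"api": "carry_out", "payload": {"increments": [[[-0.001, 0.0015, 0.01], [0, 0, 0], 1], [[-0.001, 0.0015, 0.025], [0, 0, 0], 1], [[-0.001, 0.0015, 0.038], [0, 0, 0], 1], [[-0.001, 0.0015, 0.047], [0, 0, 0], 1], [[-0.001, 0.0015, 0.052], [0, 0, 0], 1], [[-0.001, 0.0015, 0.0535], [0, 0, 0], 1], [[-0.001, 0.0015, 0.0535], [0, 0, 0], 1]]}}

```text
clock: 12.85
tool_pos: [0.5691, -0.1428, 0.1704]
eef_rot: [-0.0, 0.047, 0.999, 0.0]
force: [0.0, -1.0, -0.2]
opening: 0.0003
grasp_force: 0.0
```

>>> {"api": "carry_out", "payload": {"increments": [[[0, -0.002, 0], [0, 0, 0], 1], [[0, -0.004, 0], [0, 0, 0], 1], [[0, -0.005, 0], [0, 0, 0], 1], [[0, -0.006, 0], [0, 0, 0], 1]]}}

```text
clock: 13.18
tool_pos: [0.569, -0.1491, 0.1715]
eef_rot: [0.001, 0.047, 0.999, -0.0]
force: [0.1, -0.9, 0.4]
opening: 0.0003
grasp_force: 0.0
```

```bash
python3 g.py
```

```text
t 13.18 case x 0.0005 y -0.1342 tipz 0.0745 Fcase x 0.2 y -0.8 z 0.4 open 0.0003 grip 0.0 q [-0.35  0.23  1.47  0.    1.44 -1.83]
```

>>> {"api": "carry_out", "payload": {"increments": [[[0, -0.001, 0], [0, 0, 0], 1], [[0, -0.002, 0], [0, 0, 0], 1], [[0, -0.002, 0], [0, 0, 0], 1]]}}

```text
clock: 13.43
tool_pos: [0.5686, -0.1507, 0.1711]
eef_rot: [0.0, 0.047, 0.999, 0.0]
force: [-0.1, 0.8, 0.7]
opening: 0.0004
grasp_force: 0.2
```

>>> {"api": "carry_out", "payload": {"increments": [[[0, -0.001, 0], [0, 0, 0], 1], [[0, -0.002, 0], [0, 0, 0], 1], [[0, -0.002, 0], [0, 0, 0], 1]]}}

```text
clock: 13.68
tool_pos: [0.5684, -0.1522, 0.171]
eef_rot: [0.0, 0.047, 0.999, 0.001]
force: [-0.3, 2.9, 1.6]
opening: 0.0002
grasp_force: 1.5
```

>>> {"api": "carry_out", "payload": {"increments": [[[0, -0.001, 0], [0, 0, 0], 1], [[0, -0.001, 0], [0, 0, 0], 1]]}}

```text
clock: 13.85
tool_pos: [0.5683, -0.1535, 0.171]
eef_rot: [0.0, 0.047, 0.999, 0.0]
force: [-0.1, 2.5, 1.4]
opening: 0.0002
grasp_force: 1.5
```

>>> {"api": "carry_out", "payload": {"increments": [[[0, -0.0007, 0], [0, 0, 0], 1], [[0, -0.0014, 0], [0, 0, 0], 1]]}}

```text
clock: 14.02
tool_pos: [0.5681, -0.155, 0.1709]
eef_rot: [0.0, 0.047, 0.999, 0.0]
force: [-0.6, 3.0, 1.4]
opening: 0.0005
grasp_force: 1.6
```

>>> {"api": "carry_out", "payload": {"increments": [[[0, -0.0007, 0], [0, 0, 0], 1], [[0, -0.0014, 0], [0, 0, 0], 1]]}}

```text
clock: 14.18
tool_pos: [0.568, -0.1566, 0.1709]
eef_rot: [0.0, 0.047, 0.999, 0.0]
force: [-0.6, 3.5, 1.3]
opening: 0.0005
grasp_force: 1.6
```

>>> {"api": "carry_out", "payload": {"increments": [[[0, -0.0007, 0], [0, 0, 0], 1], [[0, -0.0014, 0], [0, 0, 0], 1]]}}

```text
clock: 14.35
tool_pos: [0.5679, -0.158, 0.1709]
eef_rot: [0.0, 0.047, 0.999, 0.0]
force: [0.0, 3.1, 2.1]
opening: 0.0004
grasp_force: 1.6
```

>>> {"api": "carry_out", "payload": {"increments": [[[0, -0.0005, 0], [0, 0, 0], 1], [[0, -0.001, 0], [0, 0, 0], 1]]}}

```text
clock: 14.52
tool_pos: [0.5678, -0.159, 0.1709]
eef_rot: [0.0, 0.047, 0.999, 0.0]
force: [-1.0, 3.9, 2.0]
opening: 0.0008
grasp_force: 1.5
```

>>> {"api": "carry_out", "payload": {"increments": [[[0, -0.0005, 0], [0, 0, 0], 1], [[0, -0.001, 0], [0, 0, 0], 1]]}}

```text
clock: 14.68
tool_pos: [0.5677, -0.1596, 0.1709]
eef_rot: [-0.0, 0.047, 0.999, 0.0]
force: [-1.3, 4.3, 2.2]
opening: 0.0005
grasp_force: 2.4
```

>>> {"api": "carry_out", "payload": {"increments": [[[0, -0.0005, 0], [0, 0, 0], 1], [[0, -0.001, 0], [0, 0, 0], 1]]}}

```text
clock: 14.85
tool_pos: [0.5676, -0.16, 0.1709]
eef_rot: [-0.0, 0.047, 0.999, 0.001]
force: [0.2, 7.1, 1.6]
opening: 0.001
grasp_force: 3.3
```

```bash
python3 g.py
```

```text
t 14.85 case x 0.0001 y -0.1452 tipz 0.0739 Fcase x -0.5 y 7.1 z 1.6 open 0.0010 grip 3.3 q [-0.37  0.24  1.47  0.    1.44 -1.85]
```

>>> {"api": "carry_out", "payload": {"increments": [[[0, -0.0005, 0], [0, 0, 0], 1], [[0, -0.001, 0], [0, 0, 0], 1]]}}

```text
clock: 15.02
tool_pos: [0.5675, -0.1604, 0.1709]
eef_rot: [-0.0, 0.047, 0.999, 0.002]
force: [-0.6, 8.9, 3.3]
opening: 0.0001
grasp_force: 4.1
```

>>> {"api": "carry_out", "payload": {"increments": [[[0, -0.0005, 0], [0, 0, 0], 1], [[0, -0.001, 0], [0, 0, 0], 1]]}}

```text
clock: 15.18
tool_pos: [0.5675, -0.1608, 0.1708]
eef_rot: [-0.0, 0.047, 0.999, 0.003]
force: [-1.2, 9.2, 3.5]
opening: 0.0006
grasp_force: 4.8
```

>>> {"api": "carry_out", "payload": {"increments": [[[0, -0.0007, 0], [0, 0, 0], 1], [[0, -0.0015, 0], [0, 0, 0], 1], [[0, -0.002, 0], [0, 0, 0], 1]]}}

```text
clock: 15.43
tool_pos: [0.5673, -0.1615, 0.1708]
eef_rot: [-0.0, 0.046, 0.999, 0.004]
force: [-0.1, 12.9, 4.4]
opening: 0.0003
grasp_force: 6.4
```

>>> {"api": "carry_out", "payload": {"increments": [[[0, -0.0007, 0], [0, 0, 0], 1], [[0, -0.0012, 0], [0, 0, 0], 1], [[0, -0.0012, 0], [0, 0, 0], 1]]}}

```text
clock: 15.68
tool_pos: [0.5673, -0.1618, 0.1708]
eef_rot: [-0.0, 0.046, 0.999, 0.005]
force: [0.4, 14.5, 4.7]
opening: 0.0006
grasp_force: 7.1
```

>>> {"api": "carry_out", "payload": {"increments": [[[0, 0, 0], [0, 0, 0], 1], [[0, 0, 0], [0, 0, 0], 1], [[0, 0, 0], [0, 0, 0], 1], [[0, 0, 0], [0, 0, 0], 1], [[0, 0, 0], [0, 0, 0], 1], [[0, 0, 0], [0, 0, 0], 1], [[0, 0, 0], [0, 0, 0], 1], [[0, 0, 0], [0, 0, 0], 1]]}}

```text
clock: 16.35
tool_pos: [0.5673, -0.1618, 0.1708]
eef_rot: [-0.0, 0.046, 0.999, 0.005]
force: [0.3, 13.5, 3.8]
opening: 0.0002
grasp_force: 7.1
```

>>> {"api": "carry_out", "payload": {"increments": [[[0, -0.0006, 0], [0, 0, 0], 1], [[0, -0.0006, 0], [0, 0, 0], 1], [[0, -0.0006, 0], [0, 0, 0], 1], [[0, -0.0006, 0], [0, 0, 0], 1], [[0, -0.0006, 0], [0, 0, 0], 1], [[0, -0.0006, 0], [0, 0, 0], 1], [[0, -0.0006, 0], [0, 0, 0], 1], [[0, -0.0006, 0], [0, 0, 0], 1]]}}

```text
clock: 17.02
tool_pos: [0.5672, -0.162, 0.1708]
eef_rot: [-0.0, 0.046, 0.999, 0.005]
force: [-0.3, 14.9, 5.0]
opening: 0.0007
grasp_force: 7.5
```

>>> {"api": "carry_out", "payload": {"increments": [[[0, 0.004, 0], [0, 0, 0], 1], [[0, 0.01, 0], [0, 0, 0], 1], [[0, 0.018, 0], [0, 0, 0], 1], [[0, 0.018, -0.03], [0, 0, 0], 1], [[0, 0.018, -0.06], [0, 0, 0], 1], [[0, 0.05, -0.06], [0, 0, 0], 1], [[0, 0.085, -0.06], [0, 0, 0], 1], [[0, 0.12, -0.06], [0, 0, 0], 1]]}}

```text
clock: 17.68
tool_pos: [0.5787, -0.0476, 0.2317]
eef_rot: [0.001, 0.049, 0.999, -0.001]
force: [0.4, -0.8, -0.9]
opening: 0.0005
grasp_force: 0.0
```

```bash
python3 g.py "0,.025,.13" "0,.025,.082"
```

```text
t 17.68 case x 0.0004 y -0.0323 tipz 0.1347 Fcase x 0.4 y -0.7 z -0.9 open 0.0005 grip 0.0 q [-0.18  0.18  1.41 -0.    1.55 -1.65]
shift [0.0004 0.0573 0.0046] turn [-0.0027  0.0031 -0.0007]
shift [0.0005 0.0574 0.0526] turn [-0.0027  0.0031 -0.0007]
```

>>> {"api": "carry_out", "payload": {"increments": [[[0, 0.025, 0], [0, 0, 0], 1], [[0, 0.045, 0], [0, 0, 0], 1], [[0, 0.057, 0.005], [0, 0, 0], 1], [[0, 0.057, 0.02], [0, 0, 0], 1], [[0, 0.057, 0.035], [0, 0, 0], 1], [[0, 0.057, 0.045], [0, 0, 0], 1], [[0, 0.057, 0.05], [0, 0, 0], 1], [[0, 0.057, 0.05], [0, 0, 0], 1]]}}

```text
clock: 18.35
tool_pos: [0.583, 0.0088, 0.1789]
eef_rot: [-0.002, 0.048, 0.999, -0.0]
force: [0.3, 0.2, 0.2]
opening: 0.0006
grasp_force: 0.0
```

>>> {"api": "carry_out", "payload": {"increments": [[[0, 0.004, 0], [0, 0, 0], 1], [[0, 0.009, 0], [0, 0, 0], 1], [[0, 0.014, 0], [0, 0, 0], 1], [[0, 0.02, 0], [0, 0, 0], 1], [[0, 0.028, 0], [0, 0, 0], 1], [[0, 0.036, 0], [0, 0, 0], 1], [[0, 0.044, 0], [0, 0, 0], 1], [[0, 0.052, 0], [0, 0, 0], 1]]}}

```text
clock: 19.02
tool_pos: [0.589, 0.0619, 0.1818]
eef_rot: [0.001, 0.047, 0.999, -0.0]
force: [-1.4, -3.6, 4.5]
opening: 0.0008
grasp_force: 3.0
```

```bash
python3 g.py "0,.132,.08"
```

```text
t 19.02 case x -0.0001 y 0.0778 tipz 0.0848 Fcase x -1.1 y -3.8 z 4.5 open 0.0008 grip 3.0 q [ 0.01  0.23  1.45 -0.    1.46 -1.47]
shift [-0.0002  0.0542  0.0048] turn [-0.0006  0.0019  0.0033]
```

>>> {"api": "carry_out", "payload": {"increments": [[[0, 0.008, 0.002], [0, 0, 0], 1], [[0, 0.016, 0.002], [0, 0, 0], 1], [[0, 0.024, 0.002], [0, 0, 0], 1], [[0, 0.032, 0.002], [0, 0, 0], 1], [[0, 0.039, 0.002], [0, 0, 0], 1], [[0, 0.045, 0.002], [0, 0, 0], 1], [[0, 0.049, 0.002], [0, 0, 0], 1], [[0, 0.051, 0.002], [0, 0, 0], 1]]}}

```text
clock: 19.68
tool_pos: [0.5935, 0.1129, 0.1788]
eef_rot: [0.0, 0.047, 0.999, 0.0]
force: [1.0, -3.5, 1.5]
opening: 0.0006
grasp_force: 1.6
```

```bash
python3 g.py
```

```text
t 19.68 case x -0.0005 y 0.1290 tipz 0.0818 Fcase x 1.3 y -3.4 z 1.5 open 0.0006 grip 1.6 q [ 0.09  0.26  1.42  0.    1.46 -1.38]
```

>>> {"api": "carry_out", "payload": {"increments": [[[0, 0.0007, 0], [0, 0, 0], 1], [[0, 0.0014, 0], [0, 0, 0], 1]]}}

```text
clock: 19.85
tool_pos: [0.5935, 0.1135, 0.1788]
eef_rot: [-0.0, 0.047, 0.999, 0.0]
force: [2.1, -4.2, 1.8]
opening: 0.0002
grasp_force: 1.5
```

>>> {"api": "carry_out", "payload": {"increments": [[[0, 0.0007, 0], [0, 0, 0], 1], [[0, 0.0014, 0], [0, 0, 0], 1]]}}

```text
clock: 20.02
tool_pos: [0.5936, 0.1146, 0.1788]
eef_rot: [-0.0, 0.047, 0.999, 0.0]
force: [1.4, -3.9, 1.2]
opening: 0.0001
grasp_force: 1.6
```

>>> {"api": "carry_out", "payload": {"increments": [[[0, 0.001, 0], [0, 0, 0], 1], [[0, 0.002, 0], [0, 0, 0], 1]]}}

```text
clock: 20.18
tool_pos: [0.5938, 0.1167, 0.1788]
eef_rot: [-0.0, 0.047, 0.999, 0.0]
force: [0.7, -3.3, 1.1]
opening: 0.0005
grasp_force: 1.6
```

>>> {"api": "carry_out", "payload": {"increments": [[[0, 0.001, 0], [0, 0, 0], 1], [[0, 0.002, 0], [0, 0, 0], 1]]}}

```text
clock: 20.35
tool_pos: [0.5941, 0.1188, 0.1789]
eef_rot: [-0.0, 0.047, 0.999, 0.0]
force: [0.9, -3.1, 1.4]
opening: 0.0004
grasp_force: 1.6
```

>>> {"api": "carry_out", "payload": {"increments": [[[0, 0.001, 0], [0, 0, 0], 1], [[0, 0.002, 0], [0, 0, 0], 1]]}}

```text
clock: 20.52
tool_pos: [0.5943, 0.1209, 0.1789]
eef_rot: [0.0, 0.047, 0.999, 0.0]
force: [0.5, -3.5, 2.0]
opening: 0.0002
grasp_force: 1.6
```

>>> {"api": "carry_out", "payload": {"increments": [[[0, 0.0007, 0], [0, 0, 0], 1], [[0, 0.0014, 0], [0, 0, 0], 1]]}}

```text
clock: 20.68
tool_pos: [0.5944, 0.1223, 0.1789]
eef_rot: [0.0, 0.047, 0.999, 0.0]
force: [1.0, -3.6, 1.7]
opening: 0.0006
grasp_force: 1.6
```

>>> {"api": "carry_out", "payload": {"increments": [[[0, 0.0007, 0], [0, 0, 0], 1], [[0, 0.0014, 0], [0, 0, 0], 1]]}}

```text
clock: 20.85
tool_pos: [0.5945, 0.1237, 0.1789]
eef_rot: [0.0, 0.047, 0.999, 0.0]
force: [1.0, -3.1, 1.3]
opening: 0.0003
grasp_force: 1.6
```

>>> {"api": "carry_out", "payload": {"increments": [[[0, 0.0007, 0], [0, 0, 0], 1], [[0, 0.0014, 0], [0, 0, 0], 1]]}}

```text
clock: 21.02
tool_pos: [0.5946, 0.1245, 0.1789]
eef_rot: [-0.0, 0.047, 0.999, -0.001]
force: [-0.3, -5.6, 1.0]
opening: 0.0005
grasp_force: 2.9
```

>>> {"api": "carry_out", "payload": {"increments": [[[0, 0.0007, 0], [0, 0, 0], 1], [[0, 0.0014, 0], [0, 0, 0], 1], [[0, 0.0022, 0], [0, 0, 0], 1], [[0, 0.003, 0], [0, 0, 0], 1], [[0, 0.003, 0], [0, 0, 0], 1]]}}

```text
clock: 21.43
tool_pos: [0.5946, 0.1255, 0.1789]
eef_rot: [-0.001, 0.048, 0.999, -0.003]
force: [-1.2, -10.5, 2.8]
opening: 0.0004
grasp_force: 4.9
```

>>> {"api": "carry_out", "payload": {"increments": [[[0, 0.0007, 0], [0, 0, 0], 1], [[0, 0.0015, 0], [0, 0, 0], 1], [[0, 0.0024, 0], [0, 0, 0], 1], [[0, 0.0024, 0], [0, 0, 0], 1]]}}

```text
clock: 21.77
tool_pos: [0.5947, 0.1264, 0.1789]
eef_rot: [-0.001, 0.048, 0.999, -0.005]
force: [-1.6, -14.2, 2.6]
opening: 0.0002
grasp_force: 6.8
```

>>> {"api": "carry_out", "payload": {"increments": [[[0, 0.0005, 0], [0, 0, 0], 1], [[0, 0.0005, 0], [0, 0, 0], 1], [[0, 0.0005, 0], [0, 0, 0], 1], [[0, 0.0005, 0], [0, 0, 0], 1], [[0, 0.0005, 0], [0, 0, 0], 1], [[0, 0.0005, 0], [0, 0, 0], 1], [[0, 0.0005, 0], [0, 0, 0], 1], [[0, 0.0005, 0], [0, 0, 0], 1]]}}

```text
clock: 22.43
tool_pos: [0.5947, 0.1265, 0.1788]
eef_rot: [-0.001, 0.048, 0.999, -0.005]
force: [-2.1, -14.4, 4.0]
opening: 0.0003
grasp_force: 7.2
```

>>> {"api": "carry_out", "payload": {"increments": [[[0, 0, 0], [0, 0, 0], 1], [[0, 0, 0], [0, 0, 0], 1], [[0, -0.003, 0], [0, 0, 0], 1], [[0, -0.01, 0], [0, 0, 0], 1], [[0, -0.02, 0], [0, 0, 0], 1], [[0, -0.02, -0.03], [0, 0, 0], 1], [[0, -0.02, -0.07], [0, 0, 0], 1], [[0, -0.02, -0.11], [0, 0, 0], 1]]}}

```text
clock: 23.1
tool_pos: [0.5921, 0.1114, 0.2878]
eef_rot: [-0.003, 0.047, 0.999, 0.001]
force: [0.4, 0.4, 0.3]
opening: 0.0004
grasp_force: 0.0
```

>>> {"api": "carry_out", "payload": {"increments": [[[0.03, 0, 0], [0, 0, 0], 1], [[0.07, 0, 0], [0, 0, 0], 1], [[0.11, 0, 0], [0, 0, 0], 1], [[0.15, 0, 0], [0, 0, 0], 1], [[0.18, 0, 0], [0, 0, 0], 1], [[0.2, 0, 0], [0, 0, 0], 1], [[0.2, 0, 0], [0, 0, 0], 1], [[0.2, 0, 0], [0, 0, 0], 1]]}}

```text
clock: 23.77
tool_pos: [0.3936, 0.1304, 0.2891]
eef_rot: [0.001, 0.046, 0.999, 0.001]
force: [0.4, 0.5, 0.2]
opening: 0.0004
grasp_force: 0.0
```

```bash
python3 - <<'E'
from g import *
import pickle
state();f=manip.grab_frame('top');pickle.dump(f,open('top4.pkl','wb'))
cv2.imwrite('pics/t4.png',cv2.convertScaleAbs(cv2.resize(f['pixels'][130:300,160:490],None,fx=2.4,fy=2.4,interpolation=cv2.INTER_CUBIC),alpha=1.4))
from gg import gauge
gauge(f,(405,195,485,295))
E
```

```text
t 23.77 case x -0.2012 y 0.1270 tipz 0.1921 Fcase x 0.4 y 0.6 z 0.2 open 0.0004 grip 0.0 q [ 0.18 -0.22  1.69  0.    1.67 -1.3 ]
ray 390 yaw -155.27 org [ 0.4656 -0.3273] from head [ 0.4729 -0.3239] grip [ 0.4583 -0.3306] z 0.0337
depth 382 yaw -154.3 org [ 0.4656 -0.3282] from head [ 0.4742 -0.3241] grip [ 0.459  -0.3313] z 0.0337
```

View pics/t4.png

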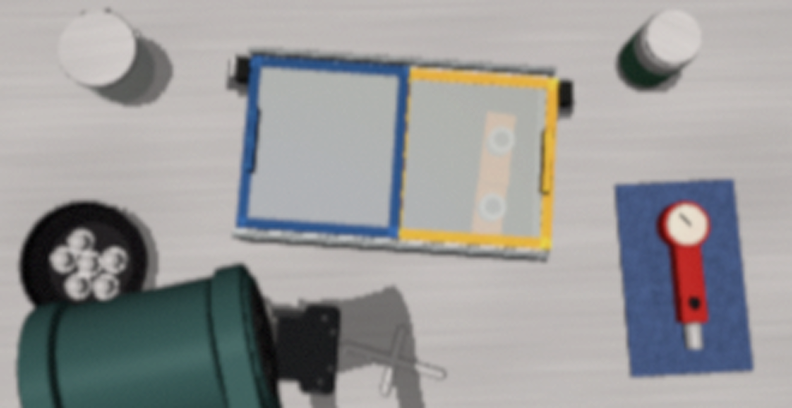

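The top view shows both doors shut against their stops and the gauge dial up, wholly on the mat (dial at (685,225), nozzle at (695,345)). The clip, bowl, jar and tin are where they were.

```bash
python3 -c "
from plant import manip
print(manip.job_done())"
```

```text
the job is handed in; nothing more can be done
None
```

The job is handed in at about 24 s of robot time: the gauge lies dial up, wholly on the mat, and both doors are shut, yellow first, each held against its stop for over half a second at about 14–15 N; the clip, bowl, jar and tin were left where they were.

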